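Set the jig pin, fit the drill plate and hold it down

ROBOT

A 7-joint arm with a two-finger parallel gripper is mounted at the origin on the work surface. World frame = base frame: x ahead of the robot, y to its left, z up, the work surface at z = 0. Lengths are in m, angles in rad, forces in N, time in s.
With the tool pointing down it reaches from about 0.4 to 0.925 m from the base axis. Payload 5.6 kg.
Tool frame: the origin (TCP) lies midway between the tips of the shut fingers; the grasp point (between the pads) lies ctrl.hold_point_z behind it (ctrl.hold_point_z is the distance from the TCP to the grasp point, in m); z points along the fingers, y is the line along which they close (so a half turn about z gives the same grasp; the last joint's range is limited). The gripper opens to 85 mm and grips with 20 to 120 N. Pads are 22 mm wide; open, the fingers measure 114 mm over their backs; the gripper's body (76 mm by 85 mm) begins 54 mm behind the grasp point. The pads swing forward as they close: fully open they stand 13 mm farther back than shut.
Start: joints at [1.131, 0.468, -0.012, 1.603, 0.006, 1.071, -0.056], TCP at [0.251, -0.6, 0.231] pointing down, gripper open.
Joint ranges: [-2.53, 2.53], [-0.31, 2.02], [-1.57, 1.55], [0.28, 2.44], [-1.29, 4.43], [0.15, 1.84], [-2.92, 2.92]. Speed limits (rad/s): [2.57, 2.57, 3.14, 3.14, 3.14, 3.14, 3.14].

INTERFACE

Orientations are given as a unit quaternion [w, x, y, z].
In Python, from cell import ctrl gives the robot as it stands. The module is installed in compiled form; this text tells all that it offers.
- The arm moves only by the shell command python3 -m crank 'ROWS' [FORCE]. ROWS is JSON, a list of rows, each a list of 3 entries, a list of its own where there are three numbers: the shift along the tool's x, y, z in mm, then the turn about the tool's z in degrees, then the finger opening in mm, from 0 to 85.4. A call has 1 to 12 rows; each row shifts and turns the commanded pose from where the row before left it, along the tool's axes as they then stand; what a row does not reach is not made up. A row lasts 1/8 s, in which the tool goes at most 62.5 mm and 10.7 degrees, less where a joint would pass 70% of its speed; a pose out of reach is approached as far as the arm can. A call with a gripper value outside its range is refused whole. The fingers move at their own pace and stop on an object; FORCE is the grip in N (left out, the last holds). Time passes only in rows, so rows that do not move let the fingers close. It gives the time, the measured TCP pose, the force, the opening and the grip force at its end, in the units of the state.
- ctrl.observe(): the state, without advancing time (a new reading comes with each control period).
- ctrl.snapshot(name): name is "side" or "top"; returns the picture (384x512x3 uint8, red, green, blue); there is no depth.
- ctrl.camera_info(name): a dict with "intrinsics" (3x3 intrinsics, pixels), "R" (3x3) and "t" (3): a world point X has camera coordinates R X + t. Camera axes: x right, y down, z forward; pixel columns grow to the right and rows downward; lengths in m; the calibration is good to about 2 mm. A picture is of the moment at which its call begins. camera_info takes no time and is no camera call.
- ctrl.hand_in(): hands the job in; it is judged then, once.
Trained networks look in the newest picture that a camera, given by its name, has taken for a name from the list of things; names that differ only in an ending like _2 or _b are one class to them, and where a whole thing is asked for, a point or a joint stands for the part that bears it (a point fixed in the world has none). Each returns a list of dicts, best first, with "confidence" (0 to 1); they miss things now and then, are a little off and sometimes report something else, mostly with a low value. They report only what shows in the picture. A call takes as long as a camera call. They do not tell look-alikes from the thing itself.
- ctrl.spot_in(thing, camera): "xy" ([column, row] in pixels, amid what is visible of it).
- ctrl.outline_of(thing, camera): "region" (384x512 bool, what is visible of it) and "xy" ([column, row] in pixels, amid what is visible of it).
The state is a dict: "clock": time; "joint_pos": joint angles; "joint_vel": joint speeds; "joint_efforts": joint torques, N m; "tcp_pos": TCP position; "tcp_rot": TCP orientation; "ft_force": force on the tool from outside, world axes, zero at the start; "ft_torque": the same for the moment, N m; "opening": opening from 0.0 (shut) to 1.0 (fully open); "grasp_force": force on a finger pad.
Only numpy, scipy, OpenCV 4.12 (cv2) and the standard library are available. Lean on these libraries where they do the work, as an engineer would, in place of code of your own. Each camera call takes 0.05 s, during which the arm holds its last target. There are 200 camera calls.

TASK

Turn the black knob of the green drill jig until the orange pointer lines up with the red index tab, and let go of the knob. Then pick up the drill plate by its blue handle, slide it over the jig's brass locating pin, square with the jig, until it drops on, and press it down until the sprung bed is fully home. Finish while still holding the plate pressed down with the pointer still on the tab, and leave the jar, can, carton and screwdriver where they are.

Things in the scene. Friction and masses are not known exactly. Their poses are not given: they have to be found in the camera images.
- jig: Green drill jig, fixed to the bench. Origin on the bench under the middle of its bed; x along the pin's travel (knob end is -x, nearest the robot), z up. Base slab 20 mm high, x -140 to +75, y -60 to +105 mm. Upright brass pin near the origin, knob axis at x -108, y 0 mm, white scale with pointer and red tab on the +y side
- knob_grip (a point): Point on the knob's vertical axis, inside its black bar grip, 71 mm above the bench. The bar is 44 mm long along this frame's x, 14 mm wide along its y, from 55 to 79 mm above the bench, over a disc of 46 mm diameter; the frame turns with the knob (its x is along the jig's x at knob angle 0). Grip the bar across its width from above
- knob (a joint): Knob angle in rad, positive anticlockwise seen from above, range -1.6 to 1.6. Through rack and pinion the pin and the pointer move together by 10 mm along the jig's +x per rad. It is stiff (about 0.2 N m) and stays where it is left; a sideways push of more than about 20 N on the pin can shift it
- pin_tip (a point): Centre of the flat top of the upright brass locating pin: 14 mm diameter, its uppermost 4 mm tapering to 8 mm diameter; the top is 57 mm above the bench, 13 mm above the resting bed. It moves with the knob along the jig's x
- pointer_tip (a point): Free end of the orange pointer, a needle 3 mm wide that lies over the white scale beside the bed, pointing to the jig's +y, 26 mm above the bench. It has the same x in the jig's frame as the pin
- index_tab: Red index tab set on the scale, just beyond the pointer's end: a 3 mm wide red line pointing at the pointer with a 14 mm wide block behind it. Fixed. Origin at the middle of the red line in jig x; its axes are parallel to the jig's. The pointer is on the mark when its tip has x = 0 in this frame
- cover: Loose drill plate, 0.3 to 0.5 kg, flat on the bench at the start: aluminium 110 x 80 x 10 mm (x, y, z), four brass bushings; on its middle a blue handle block 50 mm long (x), 32 mm wide (y), up to 45 mm above the underside. Origin: centre of the underside, z up. There a blind bore, 16 mm diameter, not seen from above, runs 22 mm up into plate and handle; it takes the pin
- bed (a joint): How far the sprung bed is pressed down, m: 0 at rest, 0.006 fully home on its stop. It starts to yield at about 5.5 N and is home at about 15 N, the plate's own weight (3 to 5 N) included; that weight alone does not move it, and it springs up again when released
- carton: Cardboard box 90 x 120 x 70 mm, leave alone; origin at the centre of its underside
- jar: Closed glass jar, 80 mm diameter, 120 mm tall, leave alone; origin at the centre of its underside
- can: Red can, 64 mm diameter, 110 mm tall, leave alone; origin at the centre of its underside
- screwdriver: Red-handled screwdriver lying on the bench, about along the robot's y; leave alone
- bed_top (a point): Centre of the top plane of the jig's sprung bed, 44 mm above the bench at rest. The bed is a steel U: two bars 120 mm long along jig x, 20 mm wide, centred at y -30 and +30 mm, joined by a crossbar at x +60 mm; the pin stands between the bars
Not all that is in view belongs to the job. What is shaped like the cover but pink or turquoise is not meant.

How it is judged:
On the way, in this order (a step that is already met when the one before it is completed fails the run):
1. the pointer is within 2 mm of the red index tab's line and the knob has been let go (x of pointer_tip in the frame of index_tab between -0.002 and 0.002 m and contact force between the fingers and jig below 0.3 N), for 0.3 s.
2. the drill plate has dropped over the pin, at least 6 mm deep (horizontal distance between cover and pin_tip below 0.003 m and z of pin_tip in the frame of cover above 0.006 m).
At the end, for the whole second after the job is handed in: Fingers still hold the plate over the pin (within 3 mm of its axis, pin at least 16.5 mm up the bore), level within 0.07 rad, square with the jig within 0.15 rad (either way round); bed pressed at least 5 of 6 mm; pointer within 2.5 mm of the red line (horizontal distance between cover and pin_tip below 0.003 m and z of pin_tip in the frame of cover above 0.0165 m and value of joint bed above 0.005 m and contact force between cover and jig above 8 N and contact force between the fingers and cover above 5 N and angle between cover's own z axis and vertical below 0.07 rad and angle between the x axis of cover and the x axis of jig, either way round below 0.15 rad and x of pointer_tip in the frame of index_tab between -0.0025 and 0.0025 m and linear speed of cover below 0.02 m/s); the arm keeps its last pose, push and grip.
It fails at once if a bystander (carton, jar, can or screwdriver) was moved by more than 25 mm (distance of any of carton, jar, can, screwdriver from where it was at the start of the episode above 0.025 m).
It also fails if it takes over 67 s, if anything falls off the work surface, if the arm or the gripper's body presses on something with over 40 N, if the wrist force passes 120 N, or if a joint passes its speed limit or range.

## Working session

There is one attempt and no reset: what is moved stays moved. The work goes in short steps, Python scripts to look and compute and a shell command to move; the robot and the scene stay as the last step left them, time stands still between calls to the robot, and variables do not carry over. Pictures are saved under pics/ and viewed, at most 10 in all, crops included, and the job is handed in when it is done.

```bash
mkdir -p pics
cat > h.py <<'E'
from cell import ctrl
import numpy as np, cv2
def pix2w(cam,uv,z):
    c=ctrl.camera_info(cam);K=np.array(c["intrinsics"]);R=np.array(c["R"]);t=np.array(c["t"])
    d=R.T@np.linalg.inv(K)@np.array([uv[0],uv[1],1.]);o=-R.T@t
    return o+d*(z-o[2])/d[2]
def proj(cam,X):
    c=ctrl.camera_info(cam);K=np.array(c["intrinsics"]);p=K@(np.array(c["R"])@np.array(X)+np.array(c["t"]));return p[:2]/p[2]
def save(cam,n,crop=None,s=1):
    im=ctrl.snapshot(cam)[:,:,::-1]
    if crop: im=im[crop[1]:crop[3],crop[0]:crop[2]]
    cv2.imwrite("pics/"+n,cv2.resize(im,None,fx=s,fy=s,interpolation=cv2.INTER_CUBIC))
E
python3 - <<'E'
from h import *
np.set_printoptions(precision=4,suppress=True)
save("top","t0.png");save("side","s0.png")
for c in("top","side"):
  i=ctrl.camera_info(c);R=np.array(i["R"]);print(c,-R.T@i["t"],R[2],np.array(i["intrinsics"])[0,0])
  for n in["cover","jig","knob_grip","pin_tip","pointer_tip","index_tab","bed_top","can","jar","carton","screwdriver"]:
    print(n,[(np.round(d["xy"],1).tolist(),round(d["confidence"],2)) for d in ctrl.spot_in(n,c)][:4])
s=ctrl.observe();print(s["clock"],s["tcp_pos"],s["tcp_rot"],s["opening"],ctrl.hold_point_z)
E
```

```text
top [ 0.4436 -0.0525  1.1809] [ 0.1054 -0.0189 -0.9943] 388.2271888400034
cover [([354.8, 255.0], 0.8), ([297.2, 199.3], 0.79), ([242.8, 211.1], 0.75)]
jig []
knob_grip [([178.5, 225.2], 0.49)]
pin_tip [([174.7, 198.0], 0.68)]
pointer_tip [([174.4, 195.0], 0.68)]
index_tab []
bed_top [([181.6, 185.8], 0.96)]
can [([379.6, 209.6], 0.95)]
jar [([225.0, 117.3], 0.84), ([176.2, 193.0], 0.53)]
carton [([342.6, 138.5], 0.73)]
screwdriver [([282.7, 145.3], 0.6)]
side [0.4813 0.6792 0.7268] [ 0.0771 -0.7603 -0.645 ] 400.8404687220146
cover [([277.3, 230.9], 0.94), ([332.5, 150.8], 0.94), ([274.8, 182.8], 0.7)]
jig [([259.1, 297.8], 0.84), ([249.9, 281.4], 0.3)]
knob_grip [([298.4, 273.3], 0.79)]
pin_tip [([253.5, 280.1], 0.69)]
pointer_tip [([251.7, 281.5], 0.66)]
index_tab []
bed_top [([240.8, 282.8], 0.78), ([252.5, 282.6], 0.43)]
can [([243.2, 287.8], 0.66), ([287.3, 127.1], 0.61)]
jar [([164.6, 214.5], 0.66)]
carton [([217.1, 143.9], 0.72)]
screwdriver [([213.5, 188.2], 0.69)]
1.2 [ 0.2512 -0.5995  0.2313] [ 0.      0.9804  0.1971 -0.    ] 1.0024858102309226 0.0187
```

View pics/t0.png

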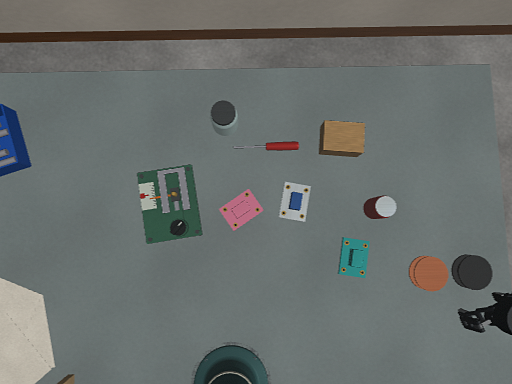

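View pics/s0.png

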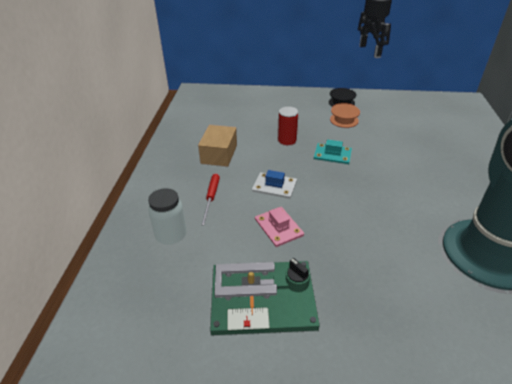

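Run:
```python
import cv2
a=cv2.imread('pics/t0.png')[130:270,110:230];b=cv2.imread('pics/s0.png')[230:350,190:350]
a=cv2.resize(a,(480,560),interpolation=cv2.INTER_CUBIC)
cv2.imwrite('pics/t0c.png',a)
cv2.imwrite('pics/s0c.png',cv2.resize(b,(800,600),interpolation=cv2.INTER_CUBIC))
```

```text
(no output)
```

View pics/t0c.png

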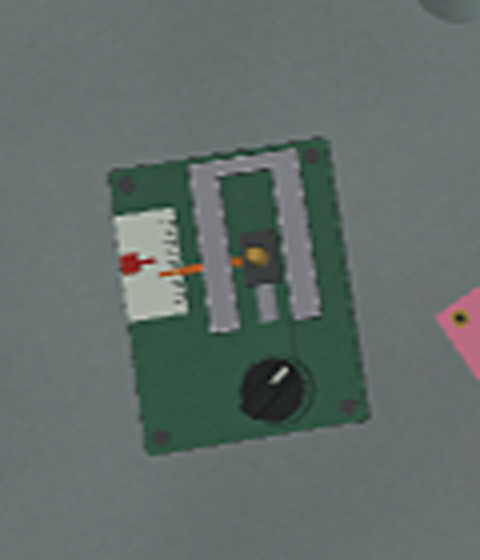

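View pics/s0c.png

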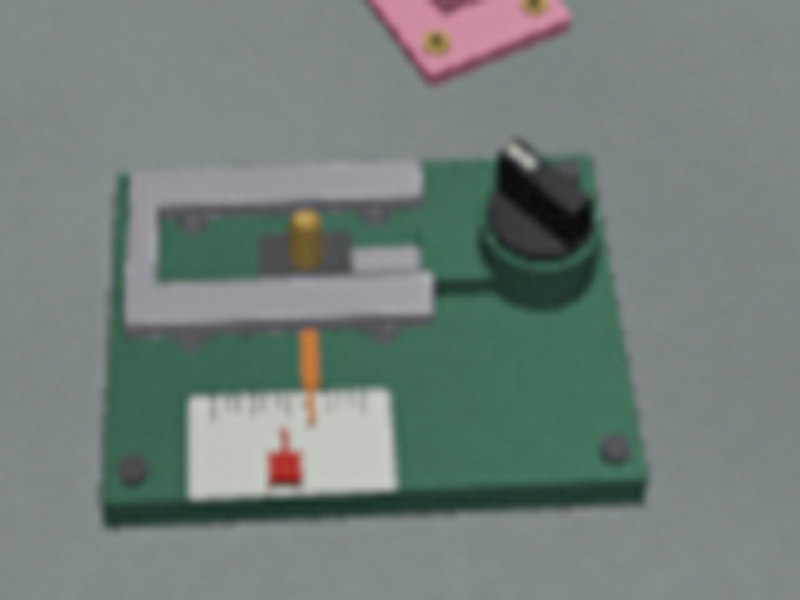

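The white plate with the blue handle, at top (295,201), is the cover. The knob bar is at about top (178,226), with its white mark toward the upper right. The pointer tip is at side (252,315) and the red line at about (247,316). I'll fit the jig pose next.

```bash
cat >> h.py <<'E'
from scipy.optimize import least_squares
def fit(model_obs,x0,bias=True):
    # model_obs: list (cam, local xyz m, uv); returns x,y,yaw
    def r(p):
        c,s=np.cos(p[2]),np.sin(p[2]);o=[]
        for cam,L,uv in model_obs:
            o+=list(proj(cam,[p[0]+c*L[0]-s*L[1],p[1]+s*L[0]+c*L[1],L[2]])-uv)
        return np.array(o)
    q=least_squares(r,x0,loss='soft_l1');return q.x,r(q.x).reshape(-1,2)
def loc(J,P):
    c,s=np.cos(J[2]),np.sin(J[2]);d=np.array(P[:2])-J[:2];return np.array([c*d[0]+s*d[1],-s*d[0]+c*d[1]])*1e3
E
python3 - <<'E'
from h import *
np.set_printoptions(precision=4,suppress=True)
T=lambda x,y:(110+x/4-.375,130+y/4-.375); S=lambda x,y:(190+x/5-.4,230+y/5-.4)
C=[(.075,.105,.02),(.075,-.06,.02),(-.14,-.06,.02),(-.14,.105,.02)]
mt=[("top",c,T(*p)) for c,p in zip(C,[(108,170),(327,137),(370,418),(150,455)])]
ms=[("side",c,S(*p)) for c,p in zip(C,[(105,503),(120,175),(592,157),(645,482)])]
for m in(mt,ms,mt+ms):
    J,r=fit(m,[.6,.25,0.]);print(J,r.round(1).tolist())
print("pin top",loc(J,pix2w("top",T(258,254),.057)),"side",loc(J,pix2w("side",S(305,215),.057)))
print("ptr",loc(J,pix2w("top",T(160,274),.026)),loc(J,pix2w("side",S(311,425),.026)))
print("tab",loc(J,pix2w("top",T(140,262),.024)),loc(J,pix2w("side",S(284,440),.024)))
print("bar",[loc(J,pix2w("top",T(*p),.079)) for p in[(253,405),(285,370)]])
print("bar side",[loc(J,pix2w("side",S(*p),.079)) for p in[(500,158),(518,143),(588,205),(572,218)]])
c,s=np.cos(J[2]),np.sin(J[2]);print("knob",J[0]-.108*c,J[1]-.108*s)
# cover
for cam in("top","side"):
    im=ctrl.snapshot(cam)
    best=min(ctrl.outline_of("cover",cam),key=lambda d:np.hypot(*(np.array(d["xy"])-((295,201) if cam=="top" else (275,183)))))
    m=best["region"].astype(np.uint8);print(cam,best["xy"],m.sum())
    hsv=cv2.cvtColor(im,cv2.COLOR_RGB2HSV)
    R=cv2.minAreaRect(np.argwhere(m)[:,::-1].astype(np.float32));bp=cv2.boxPoints(R)
    W=np.array([pix2w(cam,p,.01)[:2] for p in bp]);print(W,W.mean(0),np.linalg.norm(np.diff(W,axis=0),axis=1))
    b=(hsv[...,0]>105)&(hsv[...,0]<128)&(hsv[...,1]>120)&(cv2.dilate(m,np.ones((5,5)))>0)
    ys,xs=np.nonzero(b);print("blue",len(xs),xs.mean(),ys.mean(),pix2w(cam,(xs.mean(),ys.mean()),.04))
E
```

```text
[0.5616 0.1561 0.1401] [[0.3, 0.2], [-0.1, -0.4], [0.1, 0.0], [-0.3, 0.2]]
[0.5575 0.1568 0.1321] [[-1.1, 0.4], [-0.4, -0.7], [0.3, -0.5], [1.3, 0.2]]
[0.5592 0.1565 0.1338] [[0.3, 0.7], [-0.0, 0.5], [-0.3, 1.0], [-0.8, 0.8], [-1.9, 0.2], [-1.1, -0.8], [-0.5, -0.7], [0.5, -0.2]]
pin top [-7.6708 -2.8579] side [-9.9945 -1.8798]
ptr [-7.2406 76.0619] [-9.512  77.9011]
tab [ 4.2255 89.9805] [ 1.3696 82.8651]
bar [array([-115.3345,   11.7017]), array([-94.6393, -13.891 ])]
bar side [array([-91.5667, -10.1607]), array([-99.8993, -17.8199]), array([-124.6422,   15.9133]), array([-117.318 ,   22.1464])]
knob 0.45218847396209166 0.1420768699423455
top [296.9, 201.6] 949
[[ 0.4739 -0.1514]
 [ 0.584  -0.1722]
 [ 0.5696 -0.2519]
 [ 0.4597 -0.2303]] [ 0.5218 -0.2014] [0.112  0.081  0.1121]
blue 183 295.1693989071038 200.76502732240436 [ 0.522  -0.2001  0.04  ]
side [275.8, 185.3] 849
[[ 0.5799 -0.1679]
 [ 0.5671 -0.2839]
 [ 0.4569 -0.2338]
 [ 0.477  -0.1255]] [ 0.5202 -0.2028] [0.1167 0.121  0.1101]
blue 246 274.4512195121951 178.2520325203252 [ 0.5199 -0.1894  0.04  ]
```

```bash
cat >> h.py <<'E'
def togo(X,yline=None):
    s=ctrl.observe();w,x,y,z=s["tcp_rot"]
    from scipy.spatial.transform import Rotation as Ro
    R=Ro.from_quat([x,y,z,w]).as_matrix()
    print("tool mm",(R.T@(np.array(X)-s["tcp_pos"])*1e3).round(1))
    yaw=np.degrees(np.arctan2(R[1,1],R[0,1]));print("tool-y world deg",round(yaw,1),"tilt",R[:,2].round(4),"F",np.round(s["ft_force"],1),"t",s["clock"])
    if yline is not None:
        print("turn deg (+-180)",round(-((yline-yaw+90)%180-90),1))
E
python3 -c "
from h import *
togo([.453,.1414,.231],47.4)"
```

```text
tool mm [ 4.725e+02 -6.053e+02  3.000e-01]
tool-y world deg -67.3 tilt [-0.  0. -1.] F [0.1 0.4 0.2] t 1.4
turn deg (+-180) 65.3
```

```bash
python3 -m crank '[[[38,-48,0],0,85],[[38,-48,0],0,85],[[38,-48,0],0,85],[[38,-48,0],0,85],[[38,-48,0],0,85],[[38,-48,0],0,85],[[38,-48,0],0,85],[[38,-48,0],0,85],[[38,-48,0],0,85],[[38,-48,0],0,85],[[38,-48,0],0,85],[[38,-48,0],0,85]]' 60
python3 -m crank '[[[0,0,0],-10,85],[[0,0,0],-10,85],[[0,0,0],-10,85],[[0,0,0],-10,85],[[0,0,0],-10,85],[[0,0,0],-10,85],[[0,0,0],-10,85],[[0,0,0],-10,85],[[0,0,0],-10,85],[[0,0,0],-10,85],[[0,0,0],-10,85],[[0,0,0],-5,85]]'
python3 -c "
from h import *
togo([.453,.1414,.058],47.4);print(ctrl.observe()['joint_pos'])"
```

```text
clock: 2.9
tcp_pos: [0.4497, 0.1097, 0.2317]
tcp_rot: [0.0, 0.98, 0.197, 0.001]
ft_force: [1.3, -0.7, 0.3]
opening: 0.995
grasp_force: 0.0
clock: 4.4
tcp_pos: [0.4493, 0.1078, 0.2314]
tcp_rot: [0.0, 0.359, 0.933, 0.0]
ft_force: [-0.5, 0.4, -0.0]
opening: 0.998
grasp_force: 0.0
tool mm [ 19.7  27.4 173.4]
tool-y world deg 47.9 tilt [ 3.e-04 -1.e-04 -1.e+00] F [-0.5  0.4 -0. ] t 4.4
turn deg (+-180) 0.5
[ 0.47181414  0.26789402 -0.88463979  2.00255932  0.24918039  0.98122697
  0.30094021]
```

```bash
python3 -m crank '[[[10,14,0],0,85],[[9.7,13.4,0],0,85],[[0,0,40],0,85],[[0,0,40],0,85],[[0,0,40],0,85],[[0,0,30],0,85],[[0,0,15],0,85],[[0,0,8],0,85],[[0,0,0],0,85],[[0,0,0],0,85]]'
python3 -c "
from h import *
togo([.453,.1414,.058],47.4);save('side','s1.png',(190,200,350,320),5)"
```

```text
clock: 5.65
tcp_pos: [0.4538, 0.1417, 0.0591]
tcp_rot: [0.001, 0.361, 0.933, 0.0]
ft_force: [-0.7, 0.7, -0.3]
opening: 0.993
grasp_force: 0.0
tool mm [ 0.4 -0.7  1.1]
tool-y world deg 47.7 tilt [ 1.8e-03  3.0e-04 -1.0e+00] F [-0.7  0.7 -0.3] t 5.65
turn deg (+-180) 0.3
```

View pics/s1.png

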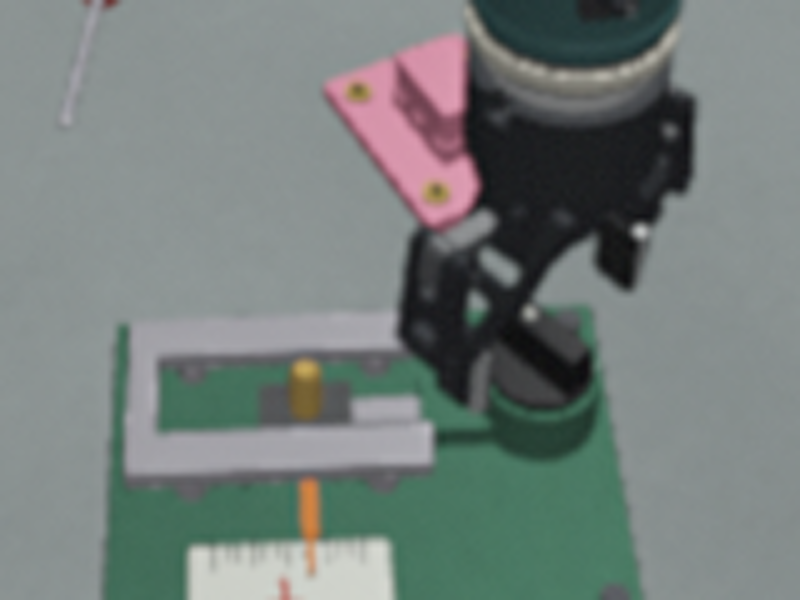

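The open fingers straddle the black bar (crop about (540,350)), and the pointer at (311,570) is still right of the tab at (284,585). Closing.

```bash
python3 -m crank '[[[0,0,0],0,0],[[0,0,0],0,0],[[0,0,0],0,0],[[0,0,0],0,0],[[0,0,0],0,0],[[0,0,0],0,0],[[0,0,0],0,0],[[0,0,0],0,0]]' 60
python3 -m crank '[[[0,0,0],-8,0],[[0,0,0],-8,0],[[0,0,0],-8,0],[[0,0,0],-8,0],[[0,0,0],-8,0],[[0,0,0],-8,0],[[0,0,0],0,0],[[0,0,0],0,0]]'
cat >> h.py <<'E'
J0=np.array([.5597,.1563,.137])
def ptr(dump=False):
    im=ctrl.snapshot("side");h=cv2.cvtColor(im,cv2.COLOR_RGB2HSV)
    u0,u1,v0,v1=225,275,292,330
    H=h[v0:v1,u0:u1].astype(int);
    org=(H[...,0]>=8)&(H[...,0]<=20)&(H[...,1]>130)&(H[...,2]>120)
    red=((H[...,0]<=6)|(H[...,0]>=172))&(H[...,1]>130)
    out={}
    for n,m,z in(("ptr",org,.026),("tab",red,.0245)):
        k,l,st,_=cv2.connectedComponentsWithStats(m.astype(np.uint8),connectivity=8)
        if k<2: print(n,"none");continue
        i=1+st[1:,4].argmax();ys,xs=np.nonzero(l==i)
        w=H[ys,xs,1]
        a=loc(J0,pix2w("side",(np.average(xs,weights=w)+u0,np.average(ys,weights=w)+v0),z));print(n,len(xs),a.round(2));out[n]=a
    if len(out)==2: print("ptr-tab mm",(out["ptr"]-out["tab"])[0].round(2))
E
python3 -c "
from h import *
ptr();togo([.453,.1414,.058])"
```

```text
clock: 6.7
tcp_pos: [0.4529, 0.1412, 0.0584]
tcp_rot: [-0.0, 0.361, 0.933, -0.0]
ft_force: [-2.5, -1.2, 5.5]
opening: 0.151
grasp_force: 58.8
clock: 7.7
tcp_pos: [0.4527, 0.1409, 0.0584]
tcp_rot: [-0.0, -0.05, 0.999, -0.001]
ft_force: [-3.0, -2.6, 6.9]
opening: 0.147
grasp_force: 59.4
ptr 37 [-1.38 47.95]
tab 28 [ 1.24 95.71]
ptr-tab mm -2.62
tool mm [-0.3  0.5  0.5]
tool-y world deg 95.8 tilt [-5.0e-04 -1.6e-03 -1.0e+00] F [-1.7 -3.   7.2] t 7.75
```

```bash
python3 -m crank '[[[0,0,0],-8,0],[[0,0,0],-7,0],[[0,0,0],0,0],[[0,0,0],0,0]]'
python3 -c "
from h import *
ptr();save('side','s2.png',(220,285,280,330),12)"
```

```text
clock: 8.25
tcp_pos: [0.4528, 0.1407, 0.0585]
tcp_rot: [-0.0, -0.18, 0.984, -0.001]
ft_force: [-2.3, -3.2, 7.7]
opening: 0.145
grasp_force: 59.6
ptr 34 [ 1.12 48.77]
tab 29 [ 1.21 95.53]
ptr-tab mm -0.09
```

View pics/s2.png

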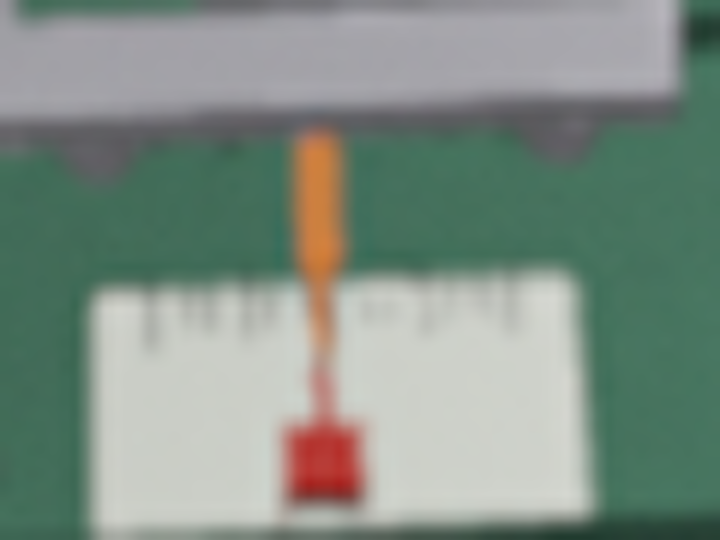

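The pointer tip (crop (320,345)) meets the red line (crop (322,370)), so they are aligned. I'll release, lift and recheck.

```bash
python3 -m crank '[[[0,0,0],0,85],[[0,0,0],0,85],[[0,0,0],0,85],[[0,0,0],0,85],[[0,0,-15],0,85],[[0,0,-40],0,85],[[0,0,-50],0,85],[[0,0,-50],0,85],[[0,0,0],0,85],[[0,0,0],0,85]]'
python3 - <<'E'
from h import *
ptr()
T=ctrl.snapshot("top")
for cam,near in(("top",(295,201)),("side",(275,183))):
    if cam=="side": ctrl.snapshot("side")
    b=min(ctrl.outline_of("cover",cam),key=lambda d:np.hypot(*(np.array(d["xy"])-near)))
    m=b["region"].astype(np.uint8);W=np.array([pix2w(cam,p,.01)[:2] for p in np.argwhere(m)[:,::-1]],np.float32)
    r=cv2.minAreaRect(W*1000);print(cam,r)
togo([.5215,-.2005,.06],79.3)
E
```

```text
clock: 9.6
tcp_pos: [0.4528, 0.141, 0.2134]
tcp_rot: [-0.0, -0.18, 0.984, -0.001]
ft_force: [-0.6, -0.4, -0.4]
opening: 0.997
grasp_force: 0.0
ptr 34 [ 1.11 48.76]
tab 28 [ 1.24 95.71]
ptr-tab mm -0.13
top ((522.805908203125, -202.35162353515625), (80.41556549072266, 111.48045349121094), 78.17290496826172)
side ((521.6160888671875, -205.95655822753906), (110.98267364501953, 111.6275405883789), 78.66846466064453)
tool mm [  56.4 -344.3  152.3]
tool-y world deg 110.8 tilt [-0.0018 -0.     -1.    ] F [ 0.7  0.3 -0.2] t 9.85
turn deg (+-180) 31.5
```

```bash
python3 -m crank '[[[8,-49,0],0,85],[[8,-49,0],0,85],[[8,-49,0],0,85],[[8,-49,0],0,85],[[8,-49,0],0,85],[[8,-49,0],0,85],[[8,-50,0],0,85],[[0,0,0],8,85],[[0,0,0],8,85],[[0,0,0],8,85],[[0,0,0],8,85],[[0,0,0],0,85]]'
python3 - <<'E'
from h import *
togo([.522,-.201,.016],79.)
im=ctrl.snapshot("top");H=cv2.cvtColor(im,cv2.COLOR_RGB2HSV)[185:215,162:188].astype(int)
m=(H[...,0]>=12)&(H[...,0]<=28)&(H[...,1]>120)&(H[...,2]>90)
k,l,st,c=cv2.connectedComponentsWithStats(m.astype(np.uint8),connectivity=8)
for i in range(1,k):print(st[i],loc(J0,pix2w("top",c[i]+(162,185),.052)),pix2w("top",c[i]+(162,185),.052))
cv2.imwrite("pics/t1.png",cv2.resize(im[130:270,110:310,::-1],None,fx=4,fy=4,interpolation=cv2.INTER_CUBIC))
ptr()
E
```

```text
clock: 11.35
tcp_pos: [0.5223, -0.1998, 0.2128]
tcp_rot: [-0.001, 0.097, 0.995, -0.0]
ft_force: [-0.7, -0.3, 0.6]
opening: 0.996
grasp_force: 0.0
tool mm [ -0.2  -1.2 196.8]
tool-y world deg 78.8 tilt [-1.e-03  1.e-04 -1.e+00] F [-0.7 -0.3  0.6] t 11.35
turn deg (+-180) -0.2
[ 9  3  5  5 19] [ 2.43664369 -0.34339248] [0.56216071 0.1562926  0.052     ]
ptr 36 [ 1.14 49.56]
tab 29 [ 1.37 95.58]
ptr-tab mm -0.23
```

View pics/t1.png

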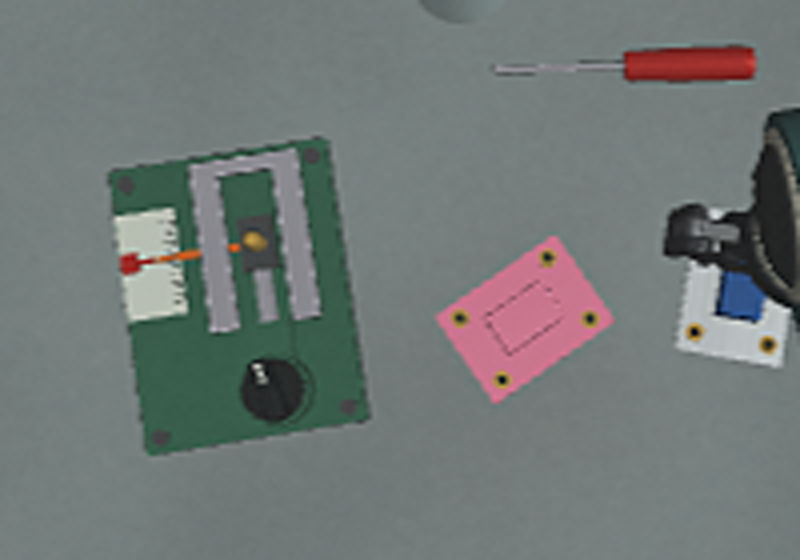

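From the top the pointer also meets the tab (crop (140,262)), the pin is at crop (256,241), and the gripper is over the blue handle. Descending to grasp.

```bash
python3 -m crank '[[[0,-1,45],0,85],[[0,0,45],0,85],[[0,0,45],0,85],[[0,0,40],0,85],[[0,0,16],0,85],[[0,0,6],0,85],[[0,0,0],0,85],[[0,0,0],0,0],[[0,0,0],0,0],[[0,0,0],0,0],[[0,0,0],0,0],[[0,0,0],0,0]]' 80
python3 -m crank '[[[0,0,0],0,0],[[0,0,0],0,0],[[0,0,-5],0,0],[[0,0,-20],0,0],[[0,0,-45],0,0],[[0,0,-50],0,0],[[0,0,0],0,0],[[0,0,0],0,0]]'
python3 - <<'E'
from h import *
togo([.5615,.156,.12],97.85)
E
```

```text
clock: 12.95
tcp_pos: [0.5227, -0.2021, 0.0172]
tcp_rot: [0.001, 0.098, 0.995, -0.001]
ft_force: [-1.2, -1.0, 7.2]
opening: 0.358
grasp_force: 81.1
clock: 13.95
tcp_pos: [0.5213, -0.2012, 0.1361]
tcp_rot: [-0.001, 0.098, 0.995, -0.0]
ft_force: [-0.3, 1.1, -3.6]
opening: 0.359
grasp_force: 80.3
tool mm [ 30.5 358.2  15.9]
tool-y world deg 78.7 tilt [-1.2e-03 -4.0e-04 -1.0e+00] F [-0.3  1.1 -3.6] t 13.95
turn deg (+-180) -19.1
```

```bash
python3 -m crank '[[[3,36,0],0,0],[[3,36,0],0,0],[[3,36,0],0,0],[[3,36,0],0,0],[[3,36,0],0,0],[[3,36,0],0,0],[[3,36,0],0,0],[[3,36,0],0,0],[[3,36,0],0,0],[[3.5,34,0],-9,0],[[0,0,0],-10,0],[[0,0,0],0,0]]'
python3 - <<'E'
from h import *
togo([.5615,.156,.12],97.85)
im=ctrl.snapshot("side");im2=ctrl.snapshot("top")
a=cv2.resize(im[180:330,180:340,::-1],None,fx=2.5*1,fy=2.5,interpolation=cv2.INTER_CUBIC);b=cv2.resize(im2[140:240,120:227,::-1],None,fx=3.75,fy=3.75,interpolation=cv2.INTER_CUBIC)
print(a.shape,b.shape)
cv2.imwrite("pics/m.png",np.hstack([a,b[:375]]))
for c in("side","top"):
    for d in ctrl.outline_of("cover",c)[:3]:print(c,d["xy"],d["confidence"],d["region"].sum())
E
```

```text
clock: 15.45
tcp_pos: [0.5609, 0.1559, 0.1343]
tcp_rot: [-0.002, -0.067, 0.998, 0.0]
ft_force: [-0.6, -0.5, -4.4]
opening: 0.363
grasp_force: 80.6
tool mm [-0.6  0.  14.3]
tool-y world deg 97.7 tilt [-4.e-03 -2.e-04 -1.e+00] F [-0.6 -0.5 -4.4] t 15.45
turn deg (+-180) -0.2
(375, 400, 3) (375, 401, 3)
side [331.7, 155.3] 0.97 684
side [246.5, 258.7] 0.93 1681
side [277.7, 227.5] 0.83 1109
top [352.0, 257.4] 0.95 965
top [242.7, 211.2] 0.65 849
top [175.7, 168.1] 0.64 64
```

View pics/m.png

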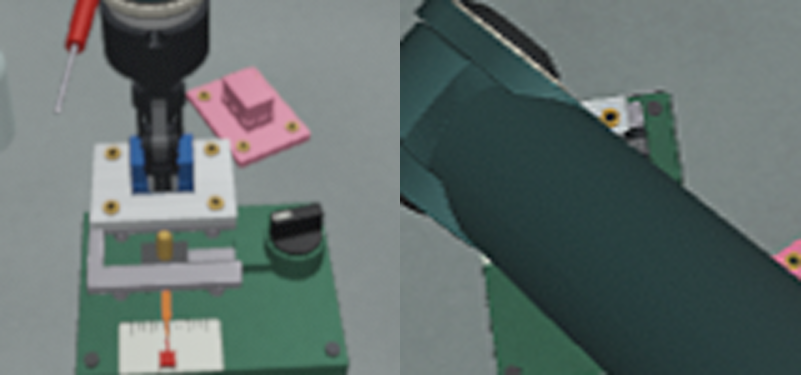

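The plate is held level above the jig, with its bushings at crop (113,153), (212,150), (111,207) and (215,203). The pin is visible at (165,233) and the pointer is still on the tab.

Run:
```python
from h import *
np.set_printoptions(precision=2,suppress=True)
S=lambda x,y:(180+x/2.5-.3,180+y/2.5-.3)
J=np.array([.4527-0+.108*np.cos(.137),.1409+.108*np.sin(.137),.137]);print(J)
B=np.array([loc(J,pix2w("side",S(*p),.127)) for p in[(113,153),(212,150),(111,207),(215,203)]]);print(B,"plate ctr",B.mean(0))
C=np.array([loc(J,pix2w("side",S(*p),.127)) for p in[(94,147),(236,140),(92,222),(236,217)]]);print(C,"corner ctr",C.mean(0))
print("pin side",loc(J,pix2w("side",S(165,233),.057)))
print("knob top side (should be -108,0)",loc(J,pix2w("side",S(297,218),.079)))
print("tcp",loc(J,ctrl.observe()["tcp_pos"]))
```

```text
[0.56 0.16 0.14]
[[ 39.52 -28.34]
 [-40.73 -27.47]
 [ 40.09  27.69]
 [-39.81  27.82]] plate ctr [-0.23 -0.08]
[[ 55.11 -35.77]
 [-61.01 -37.54]
 [ 54.18  41.51]
 [-54.89  42.26]] corner ctr [-1.65  2.61]
pin side [-0.11 -0.7 ]
knob top side (should be -108,0) [-108.52    6.86]
tcp [ 2.28 -0.9 ]
```

```bash
python3 -m crank '[[[0,0,20],0,0],[[0,0,20],0,0],[[0,0,10],0,0],[[0,0,5],0,0],[[0,0,3],0,0],[[0,0,0],0,0]]'
python3 -m crank '[[[0,0,2],0,0],[[0,0,2],0,0],[[0,0,1],0,0],[[0,0,0],0,0]]'
python3 -c "
from h import *
togo([.5619,.156,.0612],97.85);ptr()"
```

```text
clock: 16.4
tcp_pos: [0.5624, 0.1562, 0.0784]
tcp_rot: [0.0, -0.067, 0.998, 0.0]
ft_force: [0.1, 0.1, -3.7]
opening: 0.362
grasp_force: 80.6
clock: 16.9
tcp_pos: [0.5622, 0.156, 0.0732]
tcp_rot: [-0.0, -0.067, 0.998, -0.0]
ft_force: [0.8, -0.3, -3.7]
opening: 0.36
grasp_force: 80.6
tool mm [ 0.3  0.1 12. ]
tool-y world deg 97.7 tilt [-1.e-04 -1.e-04 -1.e+00] F [ 0.8 -0.3 -3.7] t 16.9
turn deg (+-180) -0.1
ptr 35 [ 1.13 49.14]
tab 28 [ 1.23 95.72]
ptr-tab mm -0.11
```

```bash
python3 -m crank '[[[0,0,1],0,0],[[0,0,1],0,0],[[0,0,1],0,0],[[0,0,0],0,0]]'
python3 -m crank '[[[0,0,1],0,0],[[0,0,1],0,0],[[0,0,1],0,0],[[0,0,0],0,0]]'
python3 -c "
from h import *
togo([.5619,.156,.0612],97.85);ptr()"
```

```text
clock: 17.45
tcp_pos: [0.5622, 0.156, 0.0701]
tcp_rot: [-0.0, -0.067, 0.998, -0.0]
ft_force: [-1.0, 0.1, -4.5]
opening: 0.361
grasp_force: 80.6
clock: 17.95
tcp_pos: [0.5622, 0.156, 0.0671]
tcp_rot: [-0.0, -0.067, 0.998, -0.0]
ft_force: [0.5, -0.4, -4.0]
opening: 0.36
grasp_force: 80.6
tool mm [0.3 0.1 5.9]
tool-y world deg 97.7 tilt [-2.e-04 -1.e-04 -1.e+00] F [ 0.5 -0.4 -4. ] t 17.95
turn deg (+-180) -0.1
ptr 34 [ 1.12 48.77]
tab 29 [ 1.21 95.54]
ptr-tab mm -0.09
```

The plate is 7 mm down over the pin with no side force. I'll keep going and press.

```bash
python3 -m crank '[[[0,0,2],0,0],[[0,0,2],0,0],[[0,0,2],0,0],[[0,0,0],0,0]]'
python3 -m crank '[[[0,0,1],0,0],[[0,0,1],0,0],[[0,0,1],0,0],[[0,0,0],0,0]]'
python3 -m crank '[[[0,0,1],0,0],[[0,0,1],0,0],[[0,0,0],0,0],[[0,0,0],0,0]]'
python3 -c "
from h import *
togo([.5619,.156,.0552],97.85);ptr()"
```

```text
clock: 18.5
tcp_pos: [0.5623, 0.156, 0.0614]
tcp_rot: [0.0, -0.067, 0.998, -0.0]
ft_force: [-0.7, -0.8, -3.5]
opening: 0.364
grasp_force: 80.6
clock: 19.0
tcp_pos: [0.5623, 0.156, 0.0586]
tcp_rot: [0.0, -0.067, 0.998, -0.0]
ft_force: [-3.2, -0.7, 6.0]
opening: 0.359
grasp_force: 81.7
clock: 19.5
tcp_pos: [0.5623, 0.1561, 0.0569]
tcp_rot: [0.0, -0.067, 0.998, -0.0]
ft_force: [-3.8, -1.6, 7.7]
opening: 0.364
grasp_force: 81.8
tool mm [ 0.4 -0.   1.7]
tool-y world deg 97.7 tilt [ 3.e-04 -5.e-04 -1.e+00] F [-3.8 -1.6  7.7] t 19.5
turn deg (+-180) -0.1
ptr 31 [ 1.15 49.96]
tab 27 [ 1.38 95.78]
ptr-tab mm -0.24
```

```bash
python3 -m crank '[[[0,0,1],0,0],[[0,0,1],0,0],[[0,0,0],0,0],[[0,0,0],0,0]]'
python3 -m crank '[[[0,0,1],0,0],[[0,0,0],0,0],[[0,0,0],0,0],[[0,0,0],0,0]]'
python3 -c "
from h import *
togo([.5619,.156,.0552],97.85);ptr()"
```

```text
clock: 20.05
tcp_pos: [0.5623, 0.156, 0.0552]
tcp_rot: [0.0, -0.067, 0.998, -0.0]
ft_force: [-4.7, -2.6, 10.1]
opening: 0.359
grasp_force: 82.6
clock: 20.55
tcp_pos: [0.5623, 0.156, 0.0552]
tcp_rot: [0.0, -0.067, 0.998, -0.001]
ft_force: [-8.2, -4.1, 17.8]
opening: 0.361
grasp_force: 83.3
tool mm [ 0.4  0.  -0. ]
tool-y world deg 97.7 tilt [ 7.0e-04 -1.5e-03 -1.0e+00] F [-8.2 -4.1 17.8] t 20.55
turn deg (+-180) -0.1
ptr 29 [ 1.16 50.76]
tab 28 [ 1.24 95.71]
ptr-tab mm -0.08
```

```bash
python3 -c "
from h import *
save('side','end.png',(180,180,340,330),3)
print(ctrl.spot_in('cover','side')[:3]);togo([.5619,.156,.0552]);print(ctrl.hand_in())"
```

```text
[{'xy': [277.2, 225.9], 'confidence': 0.91}, {'xy': [248.0, 283.6], 'confidence': 0.72}, {'xy': [332.7, 153.2], 'confidence': 0.56}]
tool mm [ 0.4 -0.  -0. ]
tool-y world deg 97.7 tilt [ 7.0e-04 -1.4e-03 -1.0e+00] F [-7.3 -4.  18.2] t 20.7
the job is handed in; nothing more can be done
None
```

I handed the job in at 20.7 s: the pointer measured within about 0.2 mm of the red line, and the plate is on the pin, held down at about 18 N with the bed at its stop; no verdict came back.

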